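Unhitch the handcart drawbar from its ball and hold it raised

ROBOT

A 6-joint arm with a two-finger parallel gripper is mounted at the origin on the work surface. World frame = base frame: x ahead of the robot, y to its left, z up, the work surface at z = 0. Lengths are in m, angles in rad, forces in N, time in s.
With the tool pointing down it reaches from about 0.25 to 0.775 m from the base axis. Payload 4 kg.
Tool frame: the origin (TCP) lies midway between the tips of the shut fingers; the grasp point (between the pads) lies 19 mm behind it; z points along the fingers, y is the direction in which the jaws open and shut (so a half turn about z gives the same grasp; the last joint's range is limited). The gripper opens to 94 mm and grips with 3 to 60 N. Pads are 16 mm wide; open, the fingers measure 119 mm over their backs; the gripper's body (75 mm by 177 mm) begins 78 mm behind the grasp point.
Start: joints at [-0.103, 0.087, 1.371, -0, 1.684, -0.103], TCP at [0.55, -0, 0.206] pointing down, gripper open.
Joint ranges: [-3.1, 3.1], [-0.76, 2.03], [0.27, 2.55], [-1.08, 4.22], [0.17, 2.65], [-2.57, 2.57]. Speed limits (rad/s): [2.79, 2.79, 3.14, 3.14, 3.14, 3.14].

INTERFACE

Orientations are given as [roll, pitch, yaw] about the fixed x, y, z axes, in that order (R = Rz(yaw) Ry(pitch) Rx(roll)).
In Python, from bench import robot gives the robot as it stands.
- The arm moves only by the tool drive_tool, never from a script. Its argument "series" is a list that holds one entry, the list of rows, each a list of 7 numbers: the turn, a rotation vector about the tool's x, y, z in rad, then the shift along the tool's x, y, z in cm, then the opening in per cent of the stroke, from 0 (shut) to 100 (fully open). In form: [[[rx, ry, rz, tx, ty, tz, fingers], ...]]. A call has 1 to 20 rows; each row is the pose to reach, as a shift and turn from the pose measured when the call began, along the tool's axes at that moment; what a row does not reach only later rows make up. A row lasts 1/10 s, in which the tool goes at most 50 mm and 8.59 degrees, less where a joint would pass 70% of its speed; a pose out of reach is approached as far as the arm can. A call with a gripper value outside its range is refused whole. The fingers move at their own pace and stop on an object; the grip force is fixed at half the most. Time passes only in rows, so rows that repeat a pose let the fingers close. It gives the time, the measured TCP pose, the force and the opening at its end, in the units of the state.
- robot.get_obs(): the state, without advancing time (a new reading comes with each control period).
- robot.snapshot(name): name is "scene" or "side" or "wrist"; returns a dict with "img" (400x640x3 uint8, blue, green, red), "depth" (400x640 float32, m along the optical axis (not along the pixel's ray), 0 where there is no reading), "vertical_fov" (degrees; the focal length in pixels is half the picture's height over the tangent of half this angle, whatever the lens; pixels are square), "cx", "cy" (the principal point, pixels), "rvec" (rotation vector, rad) and "tvec" (3), from world to camera coordinates, as OpenCV has them. Camera axes: x right, y down, z forward; pixel columns grow to the right and rows downward; lengths in m; the calibration is good to about 2 mm. A picture is of the moment at which its call begins.
- robot.close_job(): hands the job in, once; it reports no verdict.
The state is a dict: "time": time; "joint_positions": joint angles; "qvel": joint speeds; "joint_torque": joint torques, N m; "tool_pos": TCP position; "ee_rot": TCP orientation; "wrist_force": force on the tool from outside, world axes, zero at the start; "wrist_torque": the same for the moment, N m; "width": finger opening in m.
Only numpy, scipy, OpenCV 4.12 (cv2) and the standard library are available. Lean on these libraries where they do the work, as an engineer would, in place of code of your own. Each camera call takes 0.05 s, during which the arm holds its last target.

TASK

The wooden drawbar of a handcart is hitched to the ball on the plywood test stand. Pull the red latch handle sideways against its spring, lift the drawbar off the ball by that handle, and finish while still holding it there by the handle, steady, with the coupler about 80 mm higher than it was. Leave everything else on the bench where it is.

Things in the scene. Friction and masses are not known exactly. Their poses are not given: they have to be found in the camera images.
- stand: Plywood base board 240 x 420 x 24 mm, screwed to the bench, cannot move. Origin: centre of its underside on the bench top; z up; x across the board (its minus-x side faces the robot side), y along the drawbar. On it, at x = -45 mm, stands a steel clevis with the drawbar's hinge pin (at y = -160 mm, 110 mm above the bench; pin along x) and the steel ball mount (ball 40 mm in diameter, centre at y = +120 mm, 100 mm above the bench, flat underside with a thinner neck below).
- tongue (a joint): Angle of the drawbar (wooden bar 40 x 36 mm, steel hinge eye, grey metal coupler head 76 x 88 mm over the ball; 0.7 kg in all, may vary by a third), rad. 0 = down on the ball, grows as the coupler end rises about the hinge pin; free up to 0.7; it falls back when let go (about 3 to 6 N at the handle lifts it). The handle and ball lie 280 mm from the pin along y, so 0.29 rad raises the coupler by 80 mm. It cannot rise while the latch is shut.
- latch (a joint): Travel of the spring latch, m. 0 = shut (jaw under the ball); grows as the handle is pulled along the stand's minus x, square to the drawbar, to its stop at 0.015. Clear of the ball from 0.010. The spring takes 4 N at first, 8 N at the stop, and shuts it again. Lifting on the shut latch jams it: pull first, then lift, keeping it pulled until the ball is clear (first 45 mm of lift).
- handle: Upright red plastic handle plate of the latch, 10 mm thick (along its x, the pull direction) x 36 mm wide (along its y, the drawbar's length) x 48 mm tall. Origin: middle of its foot, on the steel latch plate (wider than the handle, its top is flush with the foot, 136 mm above the bench when down); z up along the plate. It rides with the latch and the drawbar; its axes are those of the stand when the drawbar is down. Pull it towards its own minus x.
- handle_grip (a point): Point in the middle of the red handle plate, 26 mm above its foot (162 mm above the bench when down), where to pinch it across its 10 mm thickness. Axes as handle.
- coupler (a point): Middle of the coupler head's top face, straight above the ball, 130 mm above the bench when down; 280 mm from the hinge pin along the drawbar and 20 mm above its axis. Axes fixed to the drawbar: y along it away from the hinge.
- grease_tin: Low round tin with a green label, 60 mm across, 45 mm high, standing on the stand's board; origin under its centre. Leave alone.
- wrench: Steel spanner 180 mm long, 8 mm thick, lying on the stand's board; origin at its middle, underside. Leave alone.
- mallet: Round wooden mallet standing on its head, 100 mm across, 250 mm high; origin under its centre. Leave alone.
- chisel: Wood chisel with red handle, 240 mm long, 25 mm high, lying on the bench; origin at its middle, underside. Leave alone.
- glue_bottle: White glue bottle with red cap, 60 mm across, 170 mm high; origin under its centre. Leave alone.
- screw_jar: Amber jar with black lid, 70 mm across, 90 mm high; origin under its centre. Leave alone.
- dovetail_board: Light wooden board with cut tails, 220 x 120 x 18 mm, lying flat; origin at its underside. Leave alone.
- screw_bin: Open red plastic bin 120 x 100 x 60 mm; origin under its centre. Leave alone.

How it is judged:
On the way:
1. the latch is pulled at least 8 mm open while the drawbar is still down on the ball (value of joint latch above 0.008 m and value of joint tongue below 0.03 rad), for 0.05 s.
At the end, for the whole second after the job is handed in: The drawbar is held off the ball by the fingers on the red handle (contact over 1 N), at an angle of 0.20 to 0.40 rad (coupler 56 to 110 mm higher than at the start), hardly moving (under 0.06 rad/s), and every other loose thing is within 30 mm of where it was (value of joint tongue between 0.2 and 0.4 rad and velocity of joint tongue between -0.06 and 0.06 rad/s and contact force between the fingers and handle above 1 N and distance of each of grease_tin, wrench, mallet, chisel, glue_bottle, screw_jar, dovetail_board, screw_bin from where it was at the start of the episode below 0.03 m); the arm keeps its last pose, push and grip.
It fails at once if another thing on the bench was shoved or knocked over (distance of any of grease_tin, wrench, mallet, chisel, glue_bottle, screw_jar, dovetail_board, screw_bin from where it was at the start of the episode above 0.03 m).
It also fails if it takes over 34 s, if anything falls off the work surface, if the arm or the gripper's body presses on something with over 40 N, if the wrist force passes 120 N, or if a joint passes its speed limit or range.

## Working session

There is one attempt and no reset: what is moved stays moved. The work goes in short steps, Python scripts to look and compute and a tool call to move; the robot and the scene stay as the last step left them, time stands still between calls to the robot, and variables do not carry over. Pictures are saved under pics/ and viewed, and the job is handed in when it is done.

Besides the shell and the picture viewer there is one more tool, called after "Call:" as name(argument=value, ...) on one line, values as JSON. drive_tool: Moves the arm, as the interface text tells. Its arguments: {"type":"object","properties":{"series":{"type":"array","items":{"type":"array","items":{"type":"array","items":{"type":"number"}}}}},"required":["series"]}

```bash
mkdir -p pics; ls; cat > h.py <<'E'
import numpy as np, cv2
from bench import robot
def snap(n,f):
    s=robot.snapshot(n); cv2.imwrite('pics/'+f+'.png',s['img']); np.savez('pics/'+f+'.npz',**{k:np.array(v) for k,v in s.items()}); return s
def load(f): return dict(np.load('pics/'+f+'.npz'))
def world(s,u,v,d=None):
    f=200/np.tan(np.radians(float(s['vertical_fov']))/2)
    if d is None: d=float(s['depth'][int(round(v)),int(round(u))])
    p=np.array([(u-s['cx'])/f*d,(v-s['cy'])/f*d,d])
    R=cv2.Rodrigues(np.array(s['rvec'],float).reshape(3))[0]
    return R.T@(p-np.array(s['tvec']).reshape(3))
def proj(s,P):
    f=200/np.tan(np.radians(float(s['vertical_fov']))/2)
    R=cv2.Rodrigues(np.array(s['rvec'],float).reshape(3))[0]
    p=R@np.array(P)+np.array(s['tvec']).reshape(3)
    return p[0]/p[2]*f+s['cx'],p[1]/p[2]*f+s['cy'],p[2]
E
python3 - <<'E'
from h import *
for n in ['scene','side','wrist']: snap(n,n+'0')
print(robot.get_obs())
E
```

```text
pics
{'time': 0.15, 'joint_positions': array([-1.03080652e-01,  8.77861013e-02,  1.37191340e+00,  3.74301482e-05,
        1.68360046e+00, -1.03100869e-01]), 'qvel': array([ 1.87865010e-03, -1.06473651e-03, -4.24742535e-03,  1.32943139e-03,
        7.47164068e-05, -2.99325022e-04]), 'joint_torque': array([ 1.24418581e-03, -3.40636396e+01, -3.02795255e+01,  7.18983379e-02,
        3.04441026e-02, -1.11468453e-04]), 'tool_pos': array([5.49573644e-01, 6.32378897e-05, 2.04569381e-01]), 'ee_rot': array([-3.13989824e+00, -2.12715320e-04,  1.57082054e+00]), 'wrist_force': array([-0.03075965, -0.57880288, -0.63175424]), 'wrist_torque': array([-0.02068912, -0.03817353, -0.03160625]), 'width': 0.09416474721196444}
```

View pics/scene0.png

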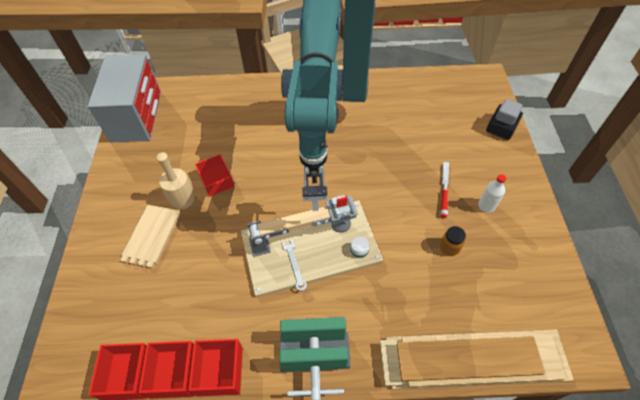

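View pics/side0.png

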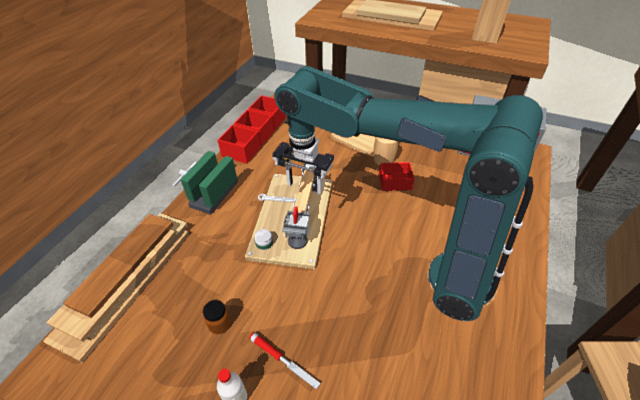

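View pics/wrist0.png

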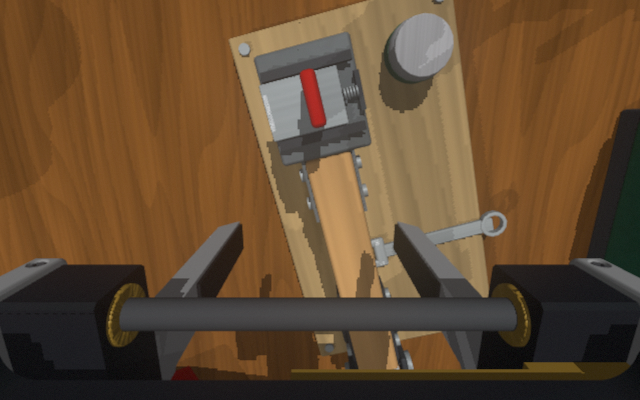

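```bash
python3 - <<'E'
from h import *
s=load('wrist0')
c=s['img'][20:180,220:420]; cv2.imwrite('pics/crop1.png',cv2.resize(c,None,fx=4,fy=3.75,interpolation=cv2.INTER_NEAREST))
im=s['img'].astype(int); m=(im[...,2]>120)&(im[...,1]<70)&(im[...,0]<70)
ys,xs=np.nonzero(m[20:180,220:420]); 
P=np.array([world(s,x+220,y+20) for x,y in zip(xs,ys)])
print(len(P),np.percentile(P[:,2],[0,10,50,90,100]))
T=P[P[:,2]>.178]; print(len(T),T.mean(0),T.min(0),T.max(0))
r=cv2.minAreaRect((T[:,:2]*1000).astype(np.float32)); print(r, cv2.boxPoints(r))
for uv in [(232,40),(450,5),(245,48)]: print(uv,world(s,*uv))
E
```

```text
824 [0.17843367 0.18111821 0.18227703 0.18323136 0.38239213]
824 [0.54587395 0.08257439 0.1826935 ] [0.53811984 0.06555136 0.17843367] [0.55368274 0.09907914 0.38239213]
((545.9090576171875, 82.36524963378906), (9.183873176574707, 34.37994384765625), 14.388361930847168) [[537.1896    97.87497 ]
 [545.7328    64.573395]
 [554.62854   66.85553 ]
 [546.0853   100.157104]]
(232, 40) [0.45685688 0.14907506 0.02209866]
(450, 5) [0.68634037 0.18238333 0.02136633]
(245, 48) [0.47059093 0.14094529 0.02345472]
```

View pics/crop1.png

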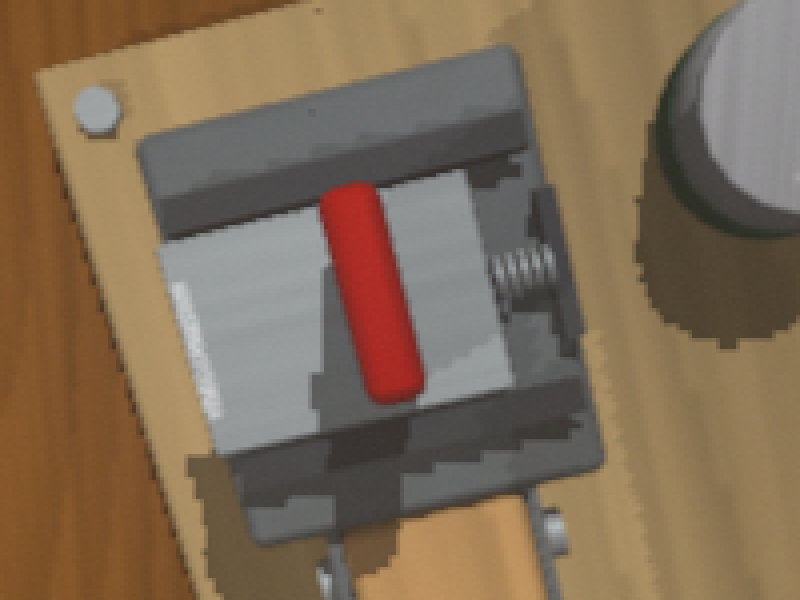

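The scene view shows the handle at about (342,201). The wrist view shows it as a red bar from (307,71) to (319,125), with the spring on its right and the jaws already nearly across it. I'll refine the yaw next, using the board and drawbar edges.

```bash
python3 - <<'E'
from h import *
s=load('wrist0')
# board left edge points, read: (229.5,39) .. (270,180); bench/board z=0.024 ; intersect ray with z
def onz(u,v,z):
    a=world(s,u,v,1.);b=world(s,u,v,2.); t=(z-a[2])/(b[2]-a[2]); return a+t*(b-a)
a,b=onz(229.5,39,.024),onz(270,180,.024); d=a-b; print('left edge',a,b,np.degrees(np.arctan2(-d[0],d[1])))
# handle top edges from mask, z=.184
im=s['img'].astype(int); m=(im[...,2]>120)&(im[...,1]<70)&(im[...,0]<70); m[:20]=0;m[180:]=0;m[:,:220]=0;m[:,420:]=0
L=[];Rr=[]
for v in range(75,122):
    x=np.nonzero(m[v])[0]
    if len(x): L.append(onz(x[0]-.5,v,.184)[:2]);Rr.append(onz(x[-1]+.5,v,.184)[:2])
for E in (L,Rr):
    E=np.array(E); k=np.polyfit(E[:,1],E[:,0],1); print(np.degrees(np.arctan(-k[0])), np.polyval(k,.0824))
# latch plate edges z=.136 (crop coords)
f=lambda x,y:onz(220+x/4,20+y/3.75,.136)
for p,q in [((162,243),(220,455)),((468,170),(512,385))]:
    d=f(*p)-f(*q); print('plate',f(*p),f(*q),np.degrees(np.arctan2(-d[0],d[1])))
for p,q in [((140,145),(250,540)),((515,45),(605,465))]:
    d=f(*p)-f(*q); print('head',f(*p),f(*q),np.degrees(np.arctan2(-d[0],d[1])))
E
```

```text
left edge [0.45475764 0.14964164 0.024     ] [ 0.49177146 -0.00327283  0.024     ] 13.607051160296814
14.528026057240137 0.5413044487311315
13.85584408375559 0.5505490077648295
plate [0.50563355 0.0937742  0.136     ] [0.51510762 0.05150204 0.136     ] 12.632434765900806
plate [0.56327123 0.10745533 0.136     ] [0.57247663 0.06587832 0.136     ] 12.484239214689108
head [0.50242068 0.11208992 0.136     ] [0.52051315 0.03344775 0.136     ] 12.956065122497918
head [0.57145249 0.12998897 0.136     ] [0.59128644 0.04942354 0.136     ] 13.830294552011653
```

Call:
drive_tool(series=[[[0, 0, -0.05, 1.6, -0.1, 0, 100], [0, 0, -0.1, 3.2, -0.15, 0, 100], [0, 0, -0.15, 4.9, -0.2, 0, 100], [0, 0, -0.2, 6.6, -0.3, 0, 100], [0, 0, -0.25, 8.2, -0.4, 0, 100], [0, 0, -0.25, 8.2, -0.4, 0, 100], [0, 0, -0.25, 8.2, -0.4, 0, 100], [0, 0, -0.25, 8.2, -0.4, 0, 100]]])

```text
time: 0.95
tool_pos: [0.5456, 0.0818, 0.2046]
ee_rot: [-3.14, -0.0, 1.82]
wrist_force: [0.2, 0.9, -0.8]
width: 0.094
```

```bash
python3 - <<'E'
from h import *
s=snap('wrist','wrist1'); s2=snap('side','side1')
print(proj(s,[.5459,.0824,.184]))
x,y=[int(t) for t in proj(s2,[.5459,.0824,.184])[:2]]
c=s2['img'][y-60:y+60,x-80:x+80]; cv2.imwrite('pics/side1c.png',cv2.resize(c,None,fx=5,fy=5))
E
```

```text
(np.float64(319.4237651663938), np.float64(222.88905619163836), np.float64(0.21017161067358167))
```

View pics/wrist1.png

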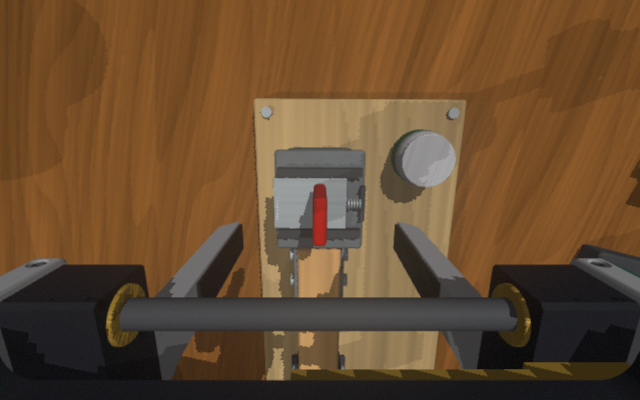

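View pics/side1c.png

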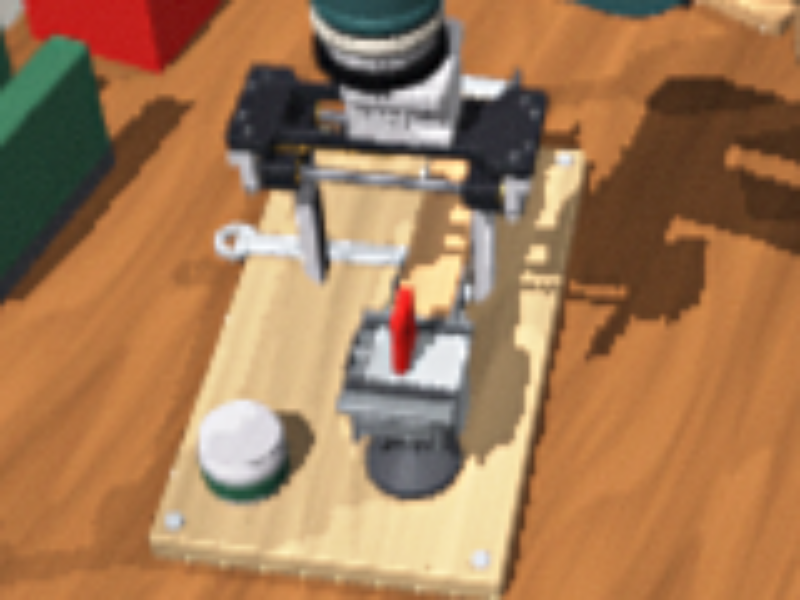

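```bash
python3 - <<'E'
from h import *
s2=load('side1'); s=load('wrist1'); o=robot.get_obs(); print(o['time'],o['tool_pos'],o['ee_rot'])
x,y=[int(t) for t in proj(s2,[.5459,.0824,.184])[:2]]
ex=np.array([np.cos(.24),np.sin(.24),0]); T=o['tool_pos']
for n,P in [('tcp',T),('+',T+.047*ex),('-',T-.047*ex),('handletop',[.5459,.0824,.184]),('foot',[.5459,.0824,.136])]:
    u,v,d=proj(s2,P); print(n,(u-x+80)*5,(v-y+60)*5, 'wrist',proj(s,P))
im=s['img'].astype(int); m=(im[...,2]>120)&(im[...,1]<70)&(im[...,0]<70); m[:170]=0;m[255:]=0;m[:,:300]=0;m[:,340:]=0
ys,xs=np.nonzero(m); P=np.array([world(s,a,b) for a,b in zip(xs,ys)])
for z0,z1 in [(.13,.15),(.15,.165),(.165,.18),(.18,.19)]:
    Q=P[(P[:,2]>z0)&(P[:,2]<z1)]
    if len(Q): print(z0,len(Q),Q.mean(0),Q.min(0),Q.max(0))
print(len(P))
ys,xs=np.nonzero(s['depth'][150:250,270:370]); print(np.median(s['depth'][190:235,317:323]))
E
```

```text
1.05 [0.54564491 0.08144879 0.20459848] [-3.13993152e+00 -3.72445742e-04  1.81982925e+00]
tcp 401.19279763417467 278.6448463115869 wrist (np.float64(318.69551845948666), np.float64(235.54614259826107), np.float64(0.19045865673321266))
+ 327.80182776769465 270.2447810493924 wrist (np.float64(394.7346279522715), np.float64(236.30733457657985), np.float64(0.19044454477346223))
- 475.3061418539616 287.1275919324488 wrist (np.float64(242.66767630806476), np.float64(234.78506341202942), np.float64(0.1904727686929631))
handletop 401.9304901306384 301.92932977593966 wrist (np.float64(319.4237651663938), np.float64(222.88905619163836), np.float64(0.21017161067358167))
foot 405.8766467147251 351.9956440813804 wrist (np.float64(319.3314914748585), np.float64(203.26700080271334), np.float64(0.2566163660542265))
0.13 10 [0.54241844 0.09964815 0.14397609] [0.53968772 0.09911233 0.1403412 ] [0.54521469 0.09996013 0.14897805]
0.15 14 [0.54311618 0.09989816 0.1589132 ] [0.54196644 0.09954751 0.15154972] [0.54423871 0.10020312 0.16452685]
0.165 40 [0.54324366 0.09395472 0.17483628] [0.54055781 0.06654451 0.16508269] [0.55383855 0.10022189 0.17999795]
0.18 620 [0.54584023 0.08306089 0.1822952 ] [0.53835776 0.06466558 0.18004115] [0.55358246 0.10000172 0.18442735]
684
0.21069856
```

The handle measures (0.546, 0.0825) and the TCP is within 1 mm above it; the side view agrees, with the tips either side of the handle. I'll descend next.

Call:
drive_tool(series=[[[0, 0, 0.01, 0.05, 0, 1, 100], [0, 0, 0.01, 0.1, 0, 2, 100], [0, 0, 0.01, 0.1, 0, 3, 100], [0, 0, 0.01, 0.1, 0, 4, 100], [0, 0, 0.01, 0.1, 0, 5, 100], [0, 0, 0.01, 0.1, 0, 5.5, 100], [0, 0, 0.01, 0.1, 0, 6, 100], [0, 0, 0.01, 0.1, 0, 6, 100], [0, 0, 0.01, 0.1, 0, 6, 100]]])

```text
time: 1.95
tool_pos: [0.5455, 0.0824, 0.1449]
ee_rot: [-3.14, -0.0, 1.81]
wrist_force: [0.4, 0.1, 0.9]
width: 0.094
```

```bash
python3 - <<'E'
from h import *
s2=snap('side','side2')
c=s2['img'][170:290,215:375]; cv2.imwrite('pics/side2c.png',cv2.resize(c,None,fx=5,fy=5))
o=robot.get_obs();print(o['tool_pos'],o['ee_rot'],o['wrist_force'])
E
```

```text
[0.54564514 0.08240765 0.14513211] [-3.14092696e+00 -1.12310312e-04  1.80984797e+00] [-0.30404308  0.1222212   0.17765481]
```

View pics/side2c.png

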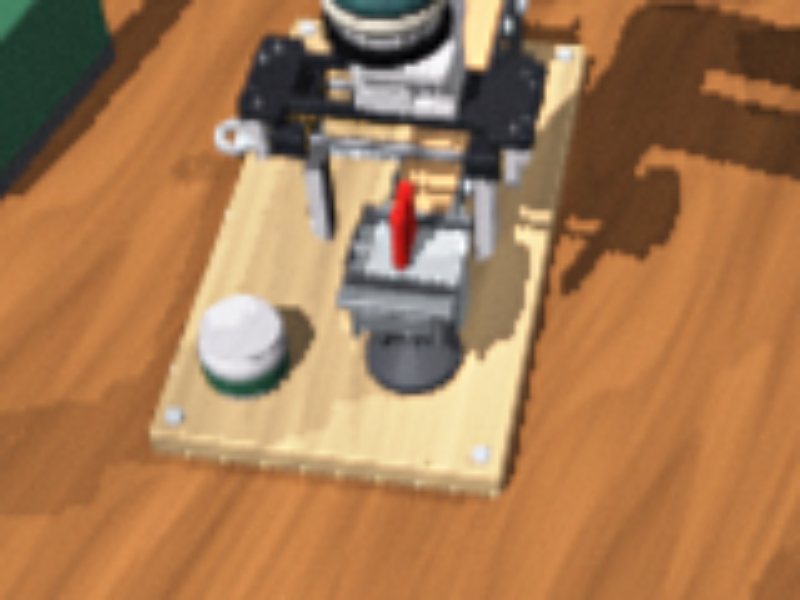

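The fingers stand either side of the handle (tips near (328,235) and (485,255) in the crop, handle at (402,225)). Next I close them.

Call:
drive_tool(series=[[[0, 0, 0, 0, 0, 0, 50], [0, 0, 0, 0, 0, 0, 25], [0, 0, 0, 0, 0, 0, 5], [0, 0, 0, 0, 0, 0, 0], [0, 0, 0, 0, 0, 0, 0], [0, 0, 0, 0, 0, 0, 0], [0, 0, 0, 0, 0, 0, 0], [0, 0, 0, 0, 0, 0, 0], [0, 0, 0, 0, 0, 0, 0], [0, 0, 0, 0, 0, 0, 0]]])

```text
time: 3.0
tool_pos: [0.5457, 0.0824, 0.1451]
ee_rot: [-3.141, -0.0, 1.81]
wrist_force: [0.1, 0.3, 0.2]
width: 0.0174
```

Call:
drive_tool(series=[[[0, 0, 0, 0, 0, 0, 0], [0, 0, 0, 0, 0, 0, 0], [0, 0, 0, 0, 0, 0, 0], [0, 0, 0, 0, 0, 0, 0]]])

```text
time: 3.4
tool_pos: [0.5462, 0.0826, 0.1451]
ee_rot: [3.141, -0.0, 1.81]
wrist_force: [3.1, 0.6, -2.4]
width: 0.0102
```

Gripped at 10.2 mm. Now the pull along minus x.

Call:
drive_tool(series=[[[0, 0, 0, 0, -0.25, 0, 0], [0, 0, 0, 0, -0.5, 0, 0], [0, 0, 0, 0, -0.75, 0, 0], [0, 0, 0, 0, -1.0, 0, 0], [0, 0, 0, 0, -1.2, 0, 0], [0, 0, 0, 0, -1.35, 0, 0], [0, 0, 0, 0, -1.35, 0, 0], [0, 0, 0, 0, -1.35, 0, 0], [0, 0, 0, 0, -1.35, 0, 0]]])

```text
time: 4.3
tool_pos: [0.5342, 0.0796, 0.1452]
ee_rot: [3.138, 0.0, 1.81]
wrist_force: [5.6, 1.6, -3.4]
width: 0.0098
```

```bash
python3 - <<'E'
from h import *
s2=snap('side','side3')
c=s2['img'][170:290,215:375]; cv2.imwrite('pics/side3c.png',cv2.resize(c,None,fx=5,fy=5))
snap('wrist','wrist3')
o=robot.get_obs();print(o['tool_pos'],o['ee_rot'],o['wrist_force'],o['wrist_torque'])
E
```

```text
[0.53417455 0.07955984 0.14516467] [3.13793507e+00 8.94520041e-05 1.81012016e+00] [ 6.37796199  0.38803191 -3.47769425] [ 0.20682562 -1.06325977  0.15620123]
```

View pics/side3c.png

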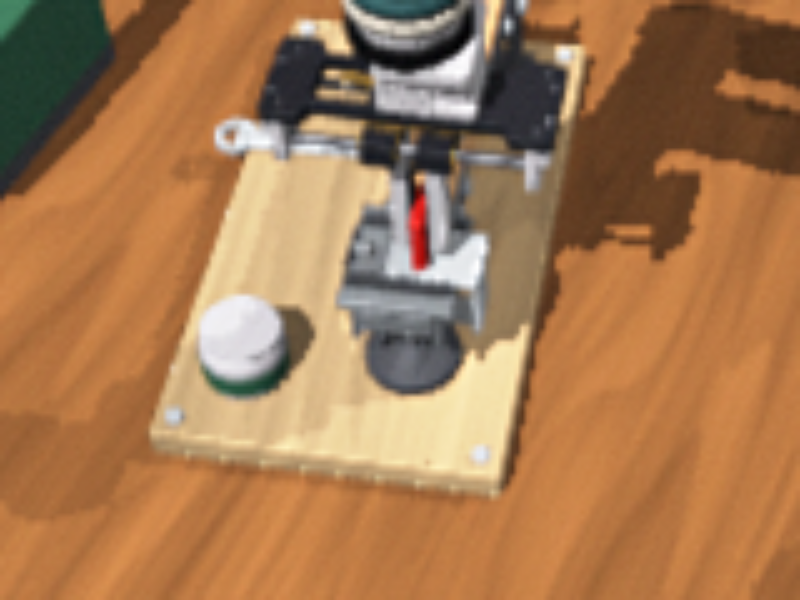

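View pics/wrist3.png

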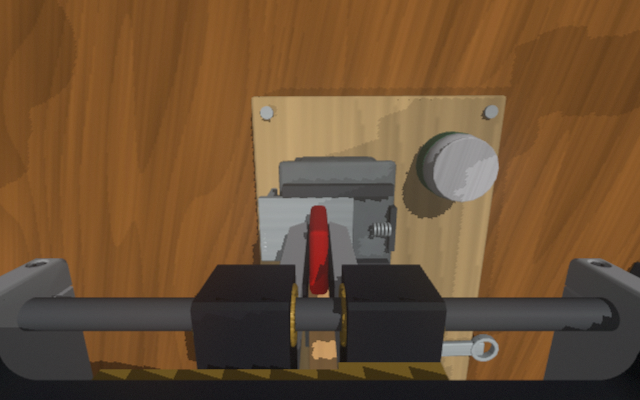

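The pull is about 12 mm: the latch plate sticks out on the minus-x side ((480,245) in the side crop) and the drawbar is still down. I'll start the lift along the hinge arc.

Call:
drive_tool(series=[[[0, 0, 0, 0, -0.1, 0, 0], [0, 0.01, 0, -0.04, -0.1, -0.28, 0], [0, 0.02, 0, -0.08, -0.1, -0.56, 0], [0, 0.03, 0, -0.12, -0.1, -0.84, 0], [0, 0.04, 0, -0.16, -0.1, -1.12, 0], [0, 0.05, 0, -0.21, -0.1, -1.4, 0], [0, 0.06, 0, -0.26, -0.1, -1.67, 0], [0, 0.06, 0, -0.26, -0.1, -1.67, 0], [0, 0.06, 0, -0.26, -0.1, -1.67, 0]]])

```text
time: 5.3
tool_pos: [0.5348, 0.0771, 0.1618]
ee_rot: [3.135, -0.06, 1.81]
wrist_force: [7.1, 2.0, -3.2]
width: 0.01
```

```bash
python3 - <<'E'
from h import *
s2=snap('side','side4')
c=s2['img'][150:270,215:375]; cv2.imwrite('pics/side4c.png',cv2.resize(c,None,fx=5,fy=5))
s=snap('wrist','wrist4')
o=robot.get_obs();print(o['tool_pos'],o['ee_rot'],o['wrist_force'],o['wrist_torque'],o['joint_positions'],o['width'])
E
```

```text
[0.5347607  0.07704037 0.16175365] [ 3.13527095 -0.06003156  1.81036074] [ 7.17922926  1.49247203 -3.35417032] [ 0.18247958 -0.96153516  0.03912149] [-9.69041106e-04  7.89942666e-02  1.46734963e+00  5.98404942e-02
  1.60335733e+00 -2.38637497e-01] 0.009719138002161983
```

View pics/side4c.png

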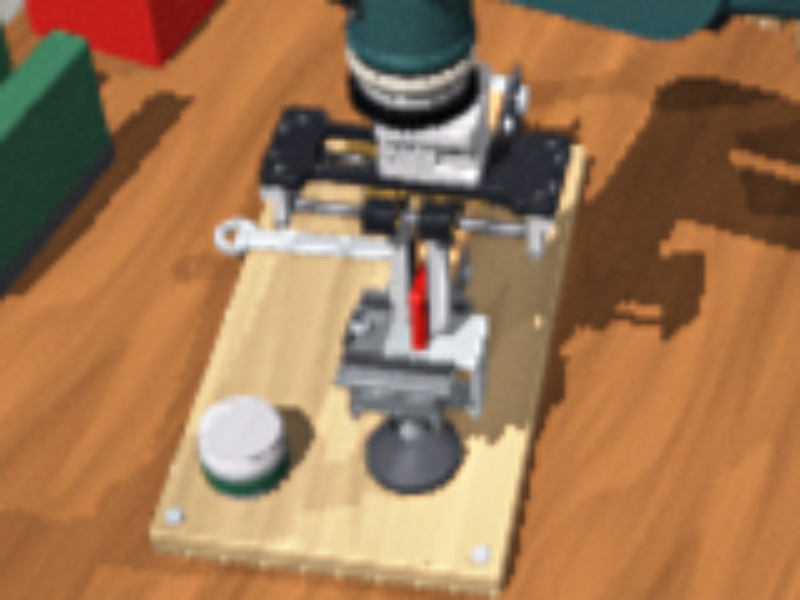

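View pics/wrist4.png

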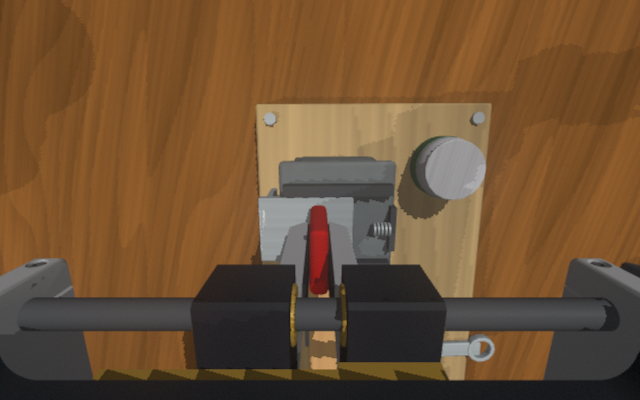

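The coupler has come off the ball mount with the latch still pulled: the plate is out at (480,340) in the crop, and the head hasn't moved relative to the gripper. I'll continue along the arc to about 0.29 rad.

Call:
drive_tool(series=[[[0, 0.02, 0, -0.08, 0, -0.56, 0], [0, 0.04, 0, -0.16, 0, -1.12, 0], [0, 0.06, 0, -0.26, 0, -1.67, 0], [0, 0.08, 0, -0.37, 0, -2.23, 0], [0, 0.1, 0, -0.49, 0, -2.78, 0], [0, 0.12, 0, -0.62, 0, -3.33, 0], [0, 0.14, 0, -0.76, 0, -3.87, 0], [0, 0.16, 0, -0.92, 0, -4.42, 0], [0, 0.18, 0, -1.08, 0, -4.96, 0], [0, 0.2, 0, -1.25, 0, -5.49, 0], [0, 0.22, 0, -1.44, 0, -6.03, 0], [0, 0.23, 0, -1.54, 0, -6.29, 0], [0, 0.23, 0, -1.54, 0, -6.29, 0], [0, 0.23, 0, -1.54, 0, -6.29, 0], [0, 0.23, 0, -1.54, 0, -6.29, 0], [0, 0.23, 0, -1.54, 0, -6.29, 0], [0, 0.23, 0, -1.54, 0, -6.29, 0]]])

```text
time: 7.1
tool_pos: [0.5396, 0.0588, 0.2233]
ee_rot: [3.133, -0.29, 1.812]
wrist_force: [7.4, 2.4, -2.0]
width: 0.0097
```

```bash
python3 - <<'E'
from h import *
o=robot.get_obs();print(o['time'],o['tool_pos'],o['ee_rot'],o['wrist_force'],o['width'],abs(o['qvel']).max())
s2=snap('side','side5')
c=s2['img'][130:250,215:375]; cv2.imwrite('pics/side5c.png',cv2.resize(c,None,fx=5,fy=5))
s=snap('wrist','wrist5'); snap('scene','scene5')
# coupler head top plane in wrist view
for uv in [(290,162),(340,162),(380,162),(270,225),(320,212)]: print(uv,world(s,*uv))
o=robot.get_obs();print(o['time'],o['tool_pos'],o['ee_rot'],o['wrist_force'],o['width'],abs(o['qvel']).max())
E
```

```text
7.1 [0.53962091 0.05877376 0.22325844] [ 3.13322883 -0.29019815  1.81223771] [ 7.35855538  2.37636909 -2.02366652] 0.009713378999920379 0.0013094225320996406
(290, 162) [0.51097327 0.09881091 0.21800135]
(340, 162) [0.54206334 0.10631187 0.21870984]
(380, 162) [0.56697712 0.11245468 0.21837475]
(270, 225) [0.50791357 0.05648159 0.21522189]
(320, 212) [0.53688738 0.07258323 0.23564761]
7.25 [0.5396326  0.05876105 0.22325372] [ 3.13324287 -0.29018685  1.81220559] [ 6.20118861  2.64146958 -3.26118271] 0.010063319751597221 0.0017018131025552602
```

View pics/side5c.png

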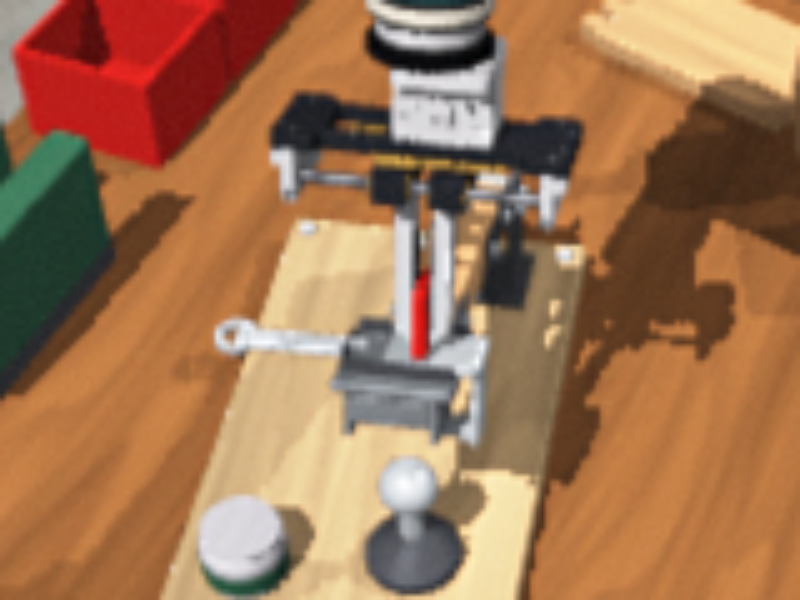

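View pics/wrist5.png

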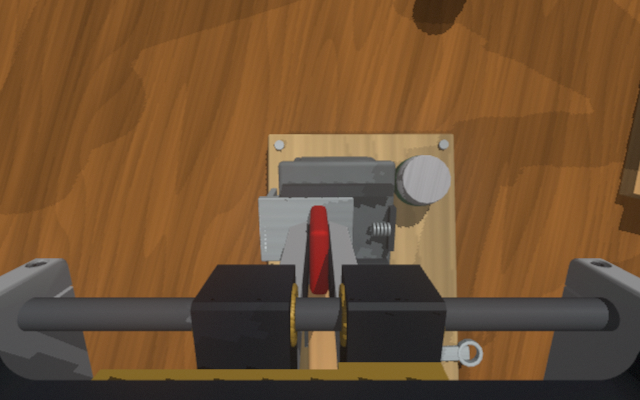

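View pics/scene5.png

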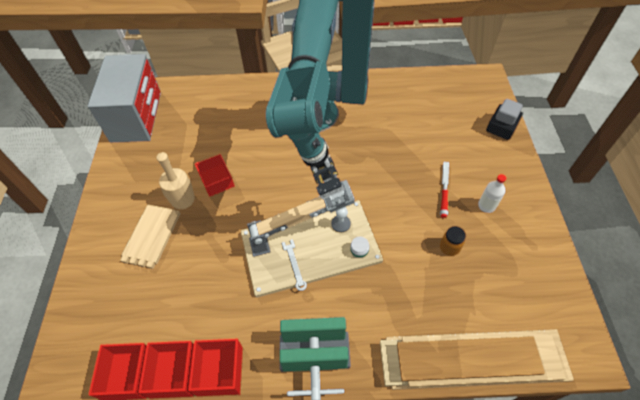

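The coupler hangs clear above the bare ball (ball at (408,485) in the side crop, head at (405,395)). Nothing else has moved and the joints are still, so I'm handing in.

```bash
python3 - <<'E'
from h import *
print(robot.close_job()); o=robot.get_obs(); print(o['time'],o['tool_pos'],o['width'])
E
```

```text
the job is handed in; nothing more can be done
None
the job is handed in; nothing more can be done
```

I pulled the red latch handle about 12 mm with the drawbar still down, and about 1 mm more as the lift began. I then lifted the drawbar off the ball along its hinge arc and handed the job in while still holding it by the handle.

**Angle and height:** the last readings were taken at 7.25 s. The tool was tilted 0.29 rad and had risen 78 mm since the pull. The drawbar angle is taken from that tilt, because the handle had not shifted in the fingers in the wrist view.

**Grip and steadiness:** the fingers were closed to about 10 mm on the handle, with about 7 N on the wrist. Joint speeds were under 0.002 rad/s.

**Other items:** the pictures showed the ball bare below the coupler. I compared the overview pictures only by eye, and saw no other item moved.

**Disagreement:** just after the pull, the sideways force was about 6.5 N. From the spring figures that would mean about 10 mm of travel, against the 12 mm measured from the tool's position. Both are above the 8 mm needed, and the jaw cleared the ball without jamming.

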